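Spread the retaining ring onto the tray-trolley wheel axle

ROBOT

A 7-joint arm with a two-finger parallel gripper is mounted at the origin on the work surface. World frame = base frame: x ahead of the robot, y to its left, z up, the work surface at z = 0. Lengths are in mm, angles in rad, forces in N, time in s.
With the tool pointing down it reaches from about 400 to 850 mm from the base axis. Payload 4.5 kg.
Tool frame: the origin (TCP) lies between the finger pads; the fingertips stand robot.nose_length ahead of it and the grasp point (between the pads) lies 3 mm ahead of it (robot.nose_length is the distance from the TCP to the fingertips, in mm); x points along the fingers, z is the direction in which the jaws open and shut, and the axes are right-handed (so a half turn about x gives the same grasp; the last joint's range is limited). The gripper opens to 85 mm and grips with 20 to 120 N. Pads are 22 mm wide; open, the fingers measure 114 mm over their backs; the gripper's body (76 mm by 85 mm) begins 54 mm behind the grasp point. The pads swing forward as they close: fully open they stand 13 mm farther back than shut.
Start: joints at [-1.197, 0.689, -0.195, 1.565, 0.157, 0.902, -0.215], TCP at [208.293, 589.293, 253.317] pointing down, gripper open.
Joint ranges: [-3.01, 3.01], [-0.46, 2.08], [-1.47, 1.51], [0.13, 2.56], [-1, 4.14], [0.04, 2.09], [-2.66, 2.66]. Speed limits (rad/s): [2.57, 2.57, 3.14, 3.14, 3.14, 3.14, 3.14].

INTERFACE

Orientations are given as a unit quaternion [w, x, y, z].
In Python, from cell import telemetry, camera, robot gives the robot as it stands.
- The arm moves only by the shell command python3 -m crank 'ROWS' [FORCE]. ROWS is a JSON object of lists of equal length, an entry for each row: "fingers": the finger opening in mm, from 0 to 85.4; "translation": the shift along the tool's x, y, z in mm, a list of three; "yaw": the turn about the tool's x in degrees. A call has 1 to 8 rows; each row is the pose to reach, as a shift and turn from the pose commanded when the call began, along the tool's axes at that moment; what a row does not reach only later rows make up. A row lasts 1/8 s, in which the tool goes at most 62.5 mm and 10.7 degrees, less where a joint would pass 70% of its speed; a pose out of reach is approached as far as the arm can. A call with a gripper value outside its range is refused whole. The fingers move at their own pace and stop on an object; FORCE is the grip in N (left out, the last holds). Time passes only in rows, so rows that repeat a pose let the fingers close. It gives the time, the measured TCP pose, the force and the opening at its end, in the units of the state.
- telemetry.get_obs(): the state, without advancing time (a new reading comes with each control period).
- camera(name): name is "scene" or "top" or "wrist"; returns a dict with "frame" (384x512x3 uint8, red, green, blue), "depth" (384x512 float32, mm along the optical axis (not along the pixel's ray), 0 where there is no reading), "K" (3x3 intrinsics, pixels), "cam_to_world" (4x4, takes a point from camera to world coordinates); the wrist camera has in their place "T_tool_cam" (4x4, takes a point from camera to tool coordinates, whose origin is the TCP and whose axes are the tool frame's). Camera axes: x right, y down, z forward; pixel columns grow to the right and rows downward; lengths in mm; the calibration is good to about 2 mm. A picture is of the moment at which its call begins: read the wrist's pose just before it.
- robot.sign_off(): hands the job in, once; it reports no verdict.
The state is a dict: "time": time; "joints": joint angles; "joint_vel": joint speeds; "effort": joint torques, N m; "ee_pos": TCP position; "ee_rot": TCP orientation; "force": force on the tool from outside, world axes, zero at the start; "torque": the same for the moment, N m; "grip_width": opening from 0.0 (shut) to 1.0 (fully open).
Only numpy, scipy, OpenCV 4.12 (cv2) and the standard library are available. Lean on these libraries where they do the work, as an engineer would, in place of code of your own. Each camera call takes 0.05 s, during which the arm holds its last target.

TASK

A bakery trolley wheel lies on its side and needs its retaining ring. Take the ring pliers by both handles out of their stand, squeeze the handles fully so that the ring is spread, and slide it down over the axle stub until it is level with the groove just above the washer, without forcing it. Finish while holding: keep gripping the pliers upright with the ring spread at the groove, and leave the spare wheel, scraper and wrench where they lie.

Things in the scene. Friction and masses are not known exactly. Their poses are not given: they have to be found in the camera images.
- handle_grip (a point): Point midway between the two black handles of the upright ring pliers, at the height to grip them, 17 mm below their tops. z up, y from handle to handle (squeeze along it), x towards the side where the ring sticks out. Over their outsides the handles measure 57 mm here (65 mm at their tops) when relaxed; fully squeezed they are parallel, 32 mm, and stop there.
- ring_center (a point): Centre of the flat steel snap ring, 3 mm thick, caught on the jaw tips; axes as handle_grip. It lies level, 105 mm below handle_grip and 19 mm from it in +x, in the stand 37 mm above the table. Wholly spread, its opening is 30 mm across and its outside 38 mm; relaxed the opening is about 18 mm, too narrow for the axle. The point does not shift as the ring spreads.
- handle_left (a joint): squeeze of the pliers: 0 relaxed, 0.24 rad handles fully squeezed and ring wholly spread (both handles and both ring halves move together)
- axle_tip (a point): Centre of the top end of the upright, fixed steel axle stub, 24 mm in diameter with a 4 mm chamfer, 80 mm above the table. z up. It sticks up out of a fixed wheel lying on its side (125 mm in diameter, its top 50 mm above the table).
- groove (a point): Centre of the dark groove in the axle stub, on its axis 24.5 mm below axle_tip. The groove is 5 mm high and the washer (38 mm in diameter) lies right below it, its top face 2.5 mm below this point: a ring that lightly touches the washer is at the groove.
- pliers: Whole pliers, about 0.22 kg; origin at ring_center, axes as there. The jaws run down on the ring's -x side to its eyes, within 28 mm of its centre. A level steel cross frame, 74 mm long in y and 16 mm in x, sits 49 to 57 mm below handle_grip; its ends rest on the two posts of the stand between lips 6 mm high: lift straight up.
- stand: fixed dark steel stand, base 90 by 100 mm, two posts along its y that carry the pliers' frame 85 mm above the table; origin under its middle, directly below handle_grip at the start
- wheel: the fixed wheel with its steel plate (130 by 110 mm), washer and axle stub; origin on the table under the axle
- spare_wheel: loose spare wheel without axle, 125 mm in diameter, 38 mm high, lying on its side beyond the work; to be left alone
- scraper: white dough scraper, 75 by 115 mm, 12 mm high, lying flat beyond the work; to be left alone
- wrench: steel wrench 170 mm long, lying flat beyond the work; to be left alone
- handle_right: one of the two alike handles (origin at its pivot, 53 mm below handle_grip): 14 mm wide along x, 8 mm thick, running from 46 mm below handle_grip to 17 mm above it. Relaxed, they splay upwards like a V. Each springs back with about 2.5 N at first and 6 N when fully squeezed.
Things that resemble listed ones, but are neither listed nor needed, are in the scene too. Leave any blue or green look-alike of the pliers alone.

How it is judged:
By the outcome, as a careful person would: the job done as asked, in the order asked, and still so for the second after the job is handed in, while the arm keeps its last pose, push and grip.
It also fails if it takes over 40 s, if anything falls off the work surface, if the arm or the gripper's body presses on something with over 40 N, if the wrist force passes 120 N, or if a joint passes its speed limit or range.

## Working session

There is one attempt and no reset: what is moved stays moved. The work goes in short steps, Python scripts to look and compute and a shell command to move; the robot and the scene stay as the last step left them, time stands still between calls to the robot, and variables do not carry over. Pictures are saved under pics/ and viewed, and the job is handed in when it is done.

```bash
mkdir -p pics; ls
python3 - <<'E'
from cell import telemetry,camera,robot
import cv2
print(telemetry.get_obs(), robot.nose_length)
import numpy as np
for n in ["scene","top","wrist"]:
    c=camera(n); np.savez(f"{n}0.npz",**c)
    cv2.imwrite(f"pics/{n}0.png",c["frame"][:,:,::-1])
    print(n,c["K"],c.get("cam_to_world",c.get("T_tool_cam")))
E
```

```text
pics
{'time': 0.0, 'joints': array([-1.19717766,  0.69002529, -0.1945135 ,  1.56636318,  0.15730804,
        0.90251404, -0.21513403]), 'joint_vel': array([ 0.00044611, -0.00034293,  0.00206433, -0.00109395, -0.00031896,
       -0.00029975, -0.00128677]), 'effort': array([-5.10962836e-04, -5.39606130e+01, -1.26638174e+00, -1.58542871e+01,
        9.22499516e-03,  9.44205327e-03,  1.17594655e-05]), 'ee_pos': array([208.1626209 , 588.65195503, 252.45313409]), 'ee_rot': array([ 0.57681236, -0.40870178,  0.57785679,  0.40783807]), 'force': array([ 0.50821957, -0.15144428,  0.03592549]), 'torque': array([-0.0020438 , -0.05110072, -0.0034742 ]), 'grip_width': 1.0000211689896334} 22.0
scene [[458.34553318   0.         259.45576523]
 [  0.         458.34553318 187.56891369]
 [  0.           0.           1.        ]] [[-6.62362310e-01  6.47917125e-01 -3.76137701e-01  9.25729164e+02]
 [ 7.49124812e-01  5.66493169e-01 -3.43362061e-01  3.65794912e+02]
 [-9.39072109e-03 -5.09204172e-01 -8.60594518e-01  9.81364346e+02]
 [ 0.00000000e+00  0.00000000e+00  0.00000000e+00  1.00000000e+00]]
top [[420.5672951    0.         261.57606608]
 [  0.         420.5672951  192.9626497 ]
 [  0.           0.           1.        ]] [[ 2.91418525e-02 -9.87254298e-01  1.56459908e-01  4.07743913e+02]
 [-9.99553940e-01 -2.98049708e-02 -1.89334157e-03  3.62038288e+01]
 [ 6.53249260e-03 -1.56334942e-01 -9.87682496e-01  9.53629436e+02]
 [ 0.00000000e+00  0.00000000e+00  0.00000000e+00  1.00000000e+00]]
wrist [[302.22724581   0.         251.82751704]
 [  0.         302.22724581 191.38109872]
 [  0.           0.           1.        ]] [[-6.19952561e-04 -2.60352830e-01  9.65513345e-01 -1.20663268e+02]
 [ 1.45518206e-03 -9.65512743e-01 -2.60351733e-01  6.59093857e+01]
 [ 9.99998749e-01  1.24359197e-03  9.77432865e-04 -1.72688733e+00]
 [ 0.00000000e+00  0.00000000e+00  0.00000000e+00  1.00000000e+00]]
```

View pics/scene0.png

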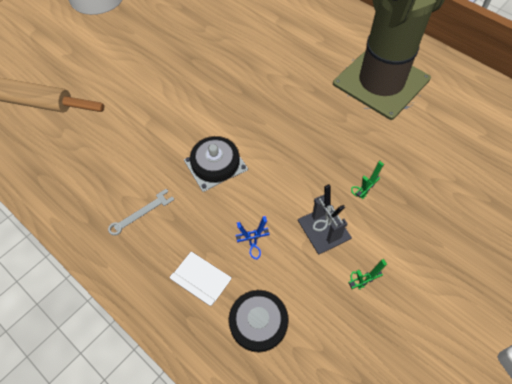

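View pics/top0.png

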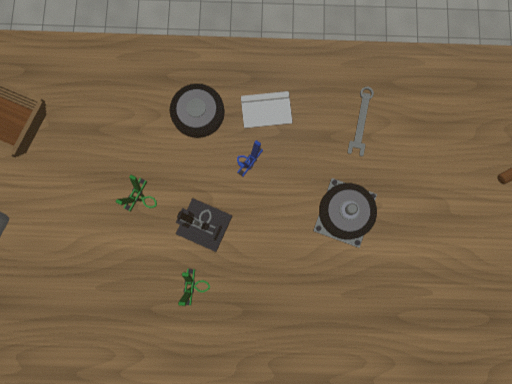

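View pics/wrist0.png

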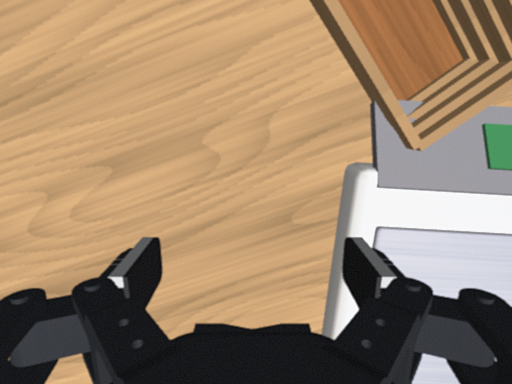

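The scene shows the black-handled pliers in the dark stand (scene ~(328,220), top ~(204,222)) and the fixed wheel with axle (scene (214,150), top (350,209)). The blue and green ones are decoys. I'll enlarge these areas next.

Run:
```python
import cv2,numpy as np
s=cv2.imread("pics/scene0.png");t=cv2.imread("pics/top0.png")
def crop(im,x,y,w,h,k): return cv2.resize(im[y:y+h,x:x+w],None,fx=k,fy=k,interpolation=cv2.INTER_CUBIC)
a=crop(t,170,190,70,65,5);b=crop(t,310,170,75,65,5)
cv2.imwrite("pics/c1.png",np.hstack([a,b]))
a=crop(s,295,180,65,75,5);b=crop(s,180,125,70,75,5)
cv2.imwrite("pics/c2.png",np.hstack([a,b]))
```

```text
(no output)
```

View pics/c1.png

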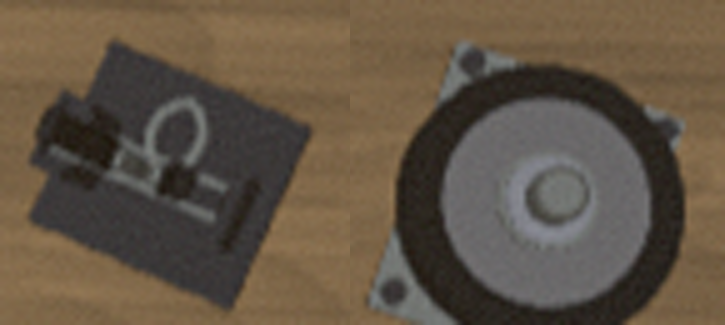

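View pics/c2.png

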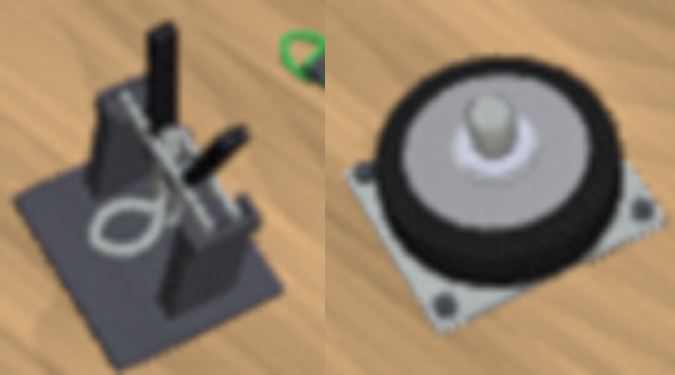

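```bash
cat > h.py <<'E'
import numpy as np
def ray(c,u,v,z,M=None):
    M=c["cam_to_world"] if M is None else M
    d=M[:3,:3]@np.linalg.inv(c["K"])@[u,v,1]; o=M[:3,3]
    return o+d*(z-o[2])/d[2]
def proj(c,P,M=None):
    M=c["cam_to_world"] if M is None else M
    p=M[:3,:3].T@(np.asarray(P,float)-M[:3,3]); q=c["K"]@p
    return q[:2]/q[2]
from scipy.spatial.transform import Rotation as R
def wristM(o,c):
    T=np.eye(4);q=o["ee_rot"];T[:3,:3]=R.from_quat([q[1],q[2],q[3],q[0]]).as_matrix();T[:3,3]=o["ee_pos"]
    return T@c["T_tool_cam"]
E
python3 - <<'E'
import numpy as np
from h import *
np.set_printoptions(precision=1,suppress=True)
t=dict(np.load("top0.npz"));s=dict(np.load("scene0.npz"))
P=lambda x,y:(170+x/5-.4,190+y/5-.4)
for c in [(110,40),(312,128),(232,310),(30,218),(171,174)]: print("base",ray(t,*P(*c),8))
print("ring t",ray(t,*P(177,133),38))
print("axle t",ray(t,310+210/5-.4,170+193/5-.4,80))
S=lambda x,y:(295+x/5-.4,180+y/5-.4)
print("ring s",ray(s,*S(125,227),38))
print("axle s",ray(s,180+(490-325)/5-.4,125+110/5-.4,80))
print("handles s",ray(s,*S(162,30),159),ray(s,*S(240,133),159))
for c in [(15,200),(120,370),(284,292)]: print("bases",ray(s,*S(*c),8))
o=__import__("cell").telemetry.get_obs()
q=o["ee_rot"];print(R.from_quat([q[1],q[2],q[3],q[0]]).as_matrix())
E
```

```text
base [542.1 192.9   8. ]
base [504.7  99.6   8. ]
base [422.4 131.9   8. ]
base [460.5 224.2   8. ]
base [482.1 162.1   8. ]
ring t [497.7 156.4  38. ]
axle t [ 519.5 -154.9   80. ]
ring s [497.5 158.2  38. ]
axle s [ 520.1 -155.2   80. ]
handles s [469.9 140.6 159. ] [488. 194. 159.]
bases [506.9 103.8   8. ]
bases [542.4 194.    8. ]
bases [461.9 227.2   8. ]
[[-0.  -0.9  0.3]
 [-0.   0.3  0.9]
 [-1.  -0.  -0. ]]
```

```bash
cat >> h.py <<'E'
def plan(goal,zang=None):
    from cell import telemetry
    o=telemetry.get_obs();q=o["ee_rot"];M=R.from_quat([q[1],q[2],q[3],q[0]]).as_matrix()
    a=np.degrees(np.arctan2(M[1,2],M[0,2]))
    print("pos",o["ee_pos"].round(1),"toolx",M[:,0].round(3),"toolz ang",a.round(2),"shift",(M.T@(np.asarray(goal,float)-o["ee_pos"])).round(1), "yaw",None if zang is None else -(zang-a), "F",o["force"].round(1),"grip",o["grip_width"]*85.4,"t",o["time"])
E
python3 -c "
from h import *
plan((480,165,290),69)"
```

```text
pos [208.2 588.8 252.7] toolx [-0.    -0.001 -1.   ] toolz ang 70.53 shift [ -36.9 -397.5 -309.1] yaw 1.534272716023807 F [-0.4 -0.2  0.2] grip 85.53668263614128 t 0.15
```

```bash
python3 -m crank '{"fingers":[85,85,85,85,85,85,85,85],"translation":[[-37,-45,-35],[-37,-90,-70],[-37,-140,-109],[-37,-190,-148],[-37,-240,-187],[-37,-290,-226],[-37,-340,-265],[-37,-380,-296]],"yaw":[0,0,0,0.5,1,1.5,1.5,1.5]}' 60; python3 -c "
from h import *
plan((480,165,290),69)"
```

```text
time: 1.15
ee_pos: [468.9, 181.2, 290.2]
ee_rot: [0.583, -0.4, 0.583, 0.4]
force: [1.4, -0.1, -0.5]
grip_width: 0.994
pos [468.9 181.2 290.2] toolx [ 0. -0. -1.] toolz ang 68.96 shift [  0.2 -16.2 -11.1] yaw -0.03676264172106869 F [ 1.4 -0.1 -0.5] grip 84.88869691948315 t 1.15
```

```bash
python3 -m crank '{"fingers":[85,85,85],"translation":[[0,-16,-11],[0,-16,-11],[0,-16,-11]],"yaw":[0,0,0]}'
cat > look.py <<'E'
import sys,cv2,numpy as np
from cell import camera,telemetry
from h import *
tag=sys.argv[1]
for n in sys.argv[2:]:
    o=telemetry.get_obs();c=camera(n)
    c["M"]=wristM(o,c) if n=="wrist" else c["cam_to_world"]
    np.savez(f"{n}{tag}.npz",**c); cv2.imwrite(f"pics/{n}{tag}.png",c["frame"][:,:,::-1])
E
python3 look.py 1 wrist;  python3 -c "
from h import *
plan((480,165,290),69)"
```

```text
time: 1.52
ee_pos: [478.1, 169.0, 290.2]
ee_rot: [0.582, -0.401, 0.582, 0.402]
force: [0.2, -0.7, -0.5]
grip_width: 0.996
pos [478.  169.3 290.2] toolx [-0.001  0.001 -1.   ] toolz ang 69.2 shift [ 0.2 -3.4 -3.3] yaw 0.1963498275788993 F [0.4 0.3 0.2] grip 85.13668891910423 t 1.575
```

View pics/wrist1.png

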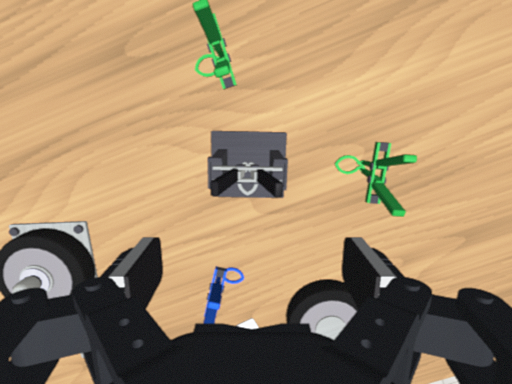

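The wrist view shows the stand nearly square to the image at (248,165), handles around (222,178) and (272,178), and the ring at (248,185).

Run:
```python
import cv2
s=cv2.imread("pics/wrist1.png")
cv2.imwrite("pics/c3.png",cv2.resize(s[120:210,195:305],None,fx=7,fy=6.6666,interpolation=cv2.INTER_CUBIC))
```

```text
(no output)
```

View pics/c3.png

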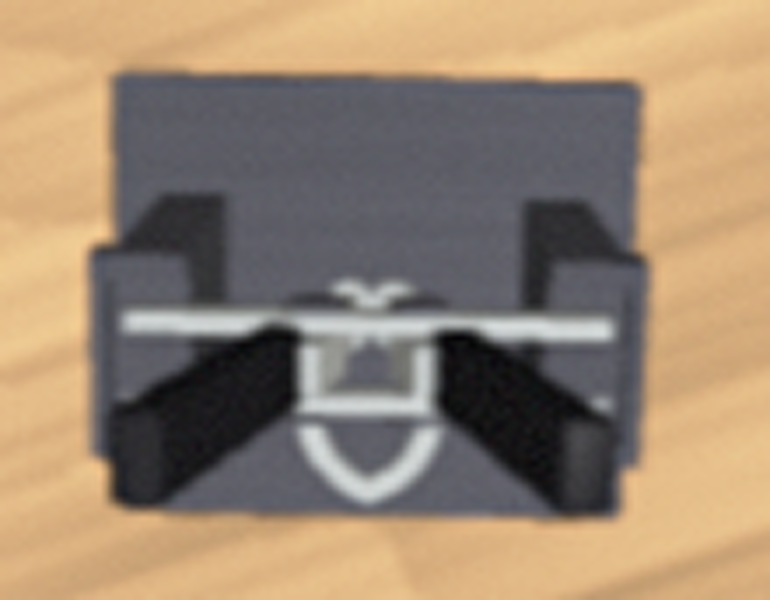

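Run:
```python
from h import *
np.set_printoptions(precision=1,suppress=True)
w=dict(np.load("wrist1.npz"))
f=lambda x,y,z:ray(w,195+x/7-.43,120+y/6.667-.43,z,w["M"])
a=f(138,455,159);b=f(588,465,159);print(a,b,(a+b)/2,np.linalg.norm(a-b),np.degrees(np.arctan2(*(b-a)[1::-1])))
for p in [(115,75,8),(638,85,8),(618,515,8),(120,320,93),(613,328,93)]: print(f(*p))
p,q=f(120,320,93),f(613,328,93);print(np.linalg.norm(q-p),np.degrees(np.arctan2(*(q-p)[1::-1])))
p,q=f(115,75,8),f(638,85,8);print(np.linalg.norm(q-p),np.degrees(np.arctan2(*(q-p)[1::-1])))
```

```text
[464.9 138.  159. ] [485.8 189.3 159. ] [475.4 163.6 159. ] 55.35842447017391 67.8392861000434
[421.5 132.    8. ]
[458.1 222.9   8. ]
[539.9 190.3   8. ]
[456.2 130.2  93. ]
[484. 200.  93.]
75.16905425403893 68.23457206588154
97.94852942582732 68.10257776202113
```

```bash
python3 -c "
from h import *
plan((479.3,162.6,215),68.1)"
```

```text
pos [478.  169.3 290.2] toolx [-0.001  0.001 -1.   ] toolz ang 69.2 shift [75.2 -3.7 -5.8] yaw 1.096349827578905 F [0.4 0.3 0.2] grip 85.13668891910423 t 1.575
```

```bash
python3 -m crank '{"fingers":[85,85,85,85],"translation":[[40,-3.7,-5.8],[75,-3.7,-5.8],[75,-3.7,-5.8],[75,-3.7,-5.8]],"yaw":[1,1,1,1]}'; python3 look.py 2 wrist;  python3 -c "
from h import *
plan((479.3,162.6,145),68.1)
import cv2
s=cv2.imread('pics/wrist2.png')
cv2.imwrite('pics/c4.png',cv2.resize(s[100:290,160:340],None,fx=4,fy=3.1,interpolation=cv2.INTER_CUBIC))"
```

```text
time: 2.08
ee_pos: [480.6, 162.1, 216.3]
ee_rot: [0.586, -0.396, 0.585, 0.396]
force: [0.2, 0.4, -0.2]
grip_width: 0.996
pos [480.9 162.  216.7] toolx [ 0.002  0.001 -1.   ] toolz ang 68.11 shift [71.6  1.9 -0.2] yaw 0.005106758759566787 F [-0.6  0.7  0.3] grip 84.94927464229211 t 2.125
```

View pics/wrist2.png

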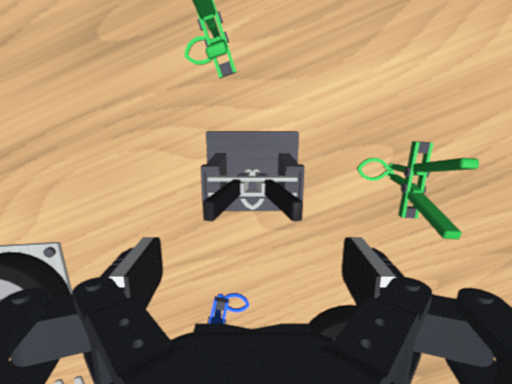

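View pics/c4.png

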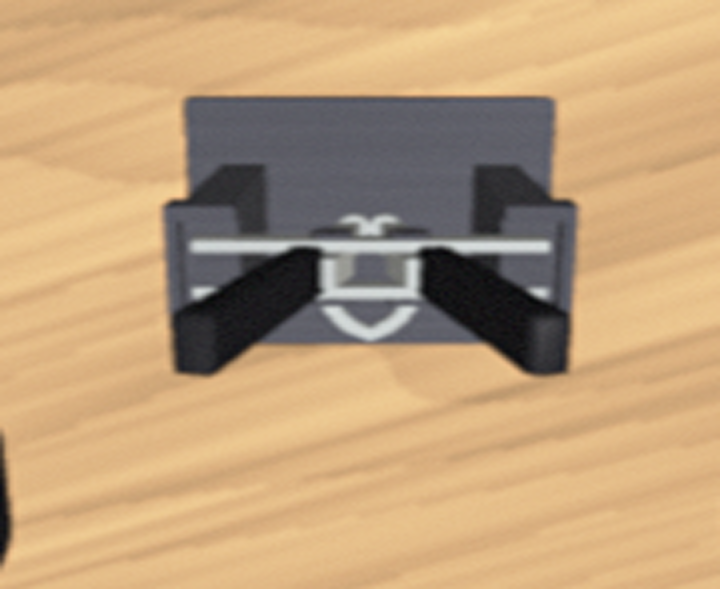

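Run:
```python
from h import *
np.set_printoptions(precision=1,suppress=True)
w=dict(np.load("wrist2.npz"))
f=lambda x,y,z:ray(w,160+x/4-.4,100+y/3.1-.4,z,w["M"])
X=np.array([.928,-.373,0]);Y=np.array([.373,.928,0])
for p in [(196,344,159),(549,344,159),(190,246,93),(550,246,93),(200,292,93),(187,97,8),(553,97,8),(370,343,8),(370,335,37)]:
    q=f(*p);print(p,q,"x",q@X,"y",q@Y)
d=w["depth"]
for u,v in [(209,212),(296,212),(211,209),(294,210),(252,140)]: print(u,v,d[v,u],(w["M"]@np.r_[np.linalg.inv(w["K"])@[u,v,1]*d[v,u],1])[:3])
```

```text
(196, 344, 159) [465. 138. 159.] x 380.0349669631771 y 301.45293263550735
(549, 344, 159) [485.3 188.8 159. ] x 379.97031775782796 y 356.22320303644045
(190, 246, 93) [456.5 130.6  93. ] x 374.925853943788 y 291.4222237362624
(550, 246, 93) [484.1 199.6  93. ] x 374.8203185717155 y 365.8549120850667
(200, 292, 93) [468.9 127.3  93. ] x 387.66001443763275 y 293.04821240872565
(187, 97, 8) [421.2 132.3   8. ] x 341.56292649588835 y 279.88387550784574
(553, 97, 8) [457.6 223.2   8. ] x 341.3911945408844 y 377.76319765875354
(370, 343, 8) [522.4 144.5   8. ] x 430.9233188439334 y 328.99875775114947
(370, 335, 37) [510.7 149.1  37. ] x 418.2661565838976 y 328.88556976988735
209 212 189.85313 [466.5 137.3 157. ]
296 212 191.00952 [487.2 188.  156. ]
211 209 189.90302 [465.2 139.1 156.4]
294 210 190.3607 [485.3 187.3 156.3]
252 140 326.02707 [448.3 174.    7.7]
```

```bash
python3 -c "
from h import *
plan((477.8,162.8,145),68.1)"
```

```text
pos [480.9 162.  216.7] toolx [ 0.002  0.001 -1.   ] toolz ang 68.11 shift [71.6  3.3 -0.6] yaw 0.005106758759566787 F [-0.6  0.7  0.3] grip 84.94927464229211 t 2.125
```

```bash
python3 -m crank '{"fingers":[85,85,85,85],"translation":[[40,3.3,-0.6],[72,3.3,-0.6],[72,3.3,-0.6],[72,3.3,-0.6]],"yaw":[0,0,0,0]}'; python3 look.py 3 wrist scene;  python3 -c "
from h import *
plan((477.8,162.8,145),68.1)
import cv2,numpy as np
s=cv2.imread('pics/wrist3.png');t=cv2.imread('pics/scene3.png')[160:260,270:380]
cv2.imwrite('pics/c5.png',np.hstack([cv2.resize(s,(512,384)),cv2.resize(t,(288,262),interpolation=2),][:1]));cv2.imwrite('pics/c6.png',cv2.resize(t,None,fx=6,fy=6,interpolation=2))"
```

```text
time: 2.62
ee_pos: [478.1, 162.2, 144.9]
ee_rot: [0.587, -0.396, 0.585, 0.395]
force: [-0.3, -0.9, -0.7]
grip_width: 0.997
pos [478.2 162.  144.9] toolx [ 0.003  0.001 -1.   ] toolz ang 68.02 shift [-0.1  0.6  0.6] yaw -0.07614917243908792 F [0.2 0.4 0.1] grip 84.77714052234641 t 2.725
```

View pics/c5.png

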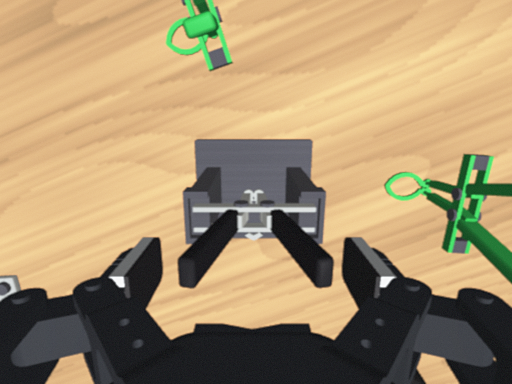

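View pics/c6.png

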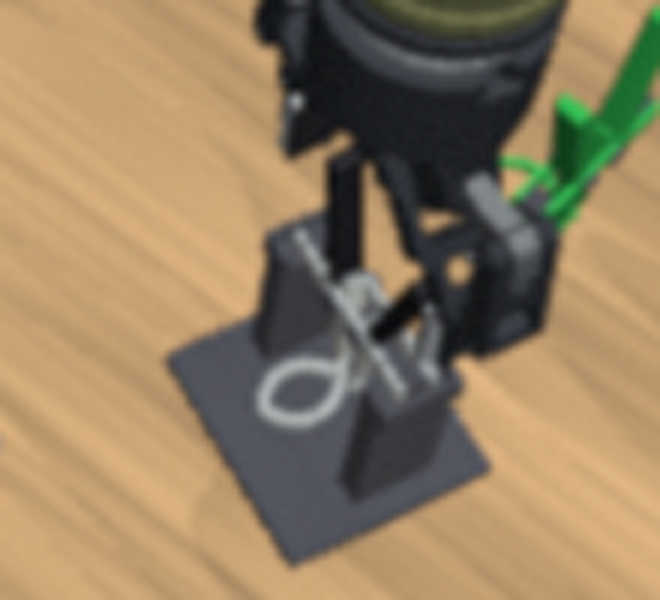

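Run:
```python
from h import *
w=dict(np.load("wrist3.npz"));T=w["T_tool_cam"]
for P in [(-14,-7,-32.5),(-14,7,-32.5),(-14,-7,32.5),(-14,7,32.5),(-14,0,28.5)]: print(P,proj(w,P,T))
import cv2
s=cv2.imread('pics/wrist3.png')
cv2.imwrite('pics/c7.png',cv2.resize(s[200:300,100:400],None,fx=2.6,fy=2.6,interpolation=2))
```

```text
(-14, -7, -32.5) [175.11486784 296.77097191]
(-14, 7, -32.5) [172.80302681 265.47875649]
(-14, -7, 32.5) [336.19659763 296.91934914]
(-14, 7, 32.5) [338.84676581 265.64785279]
(-14, 0, 28.5) [327.44330384 281.51096929]
```

View pics/c7.png

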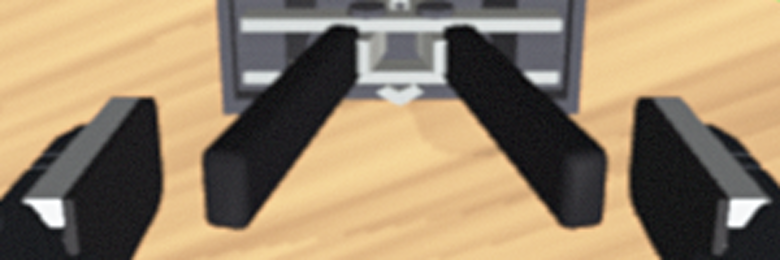

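Run:
```python
from h import *
w=dict(np.load("wrist3.npz"));T=w["T_tool_cam"];d=w["depth"]
np.set_printoptions(precision=1,suppress=True)
for u,v in [(187,265),(187,272),(187,280),(324,265),(324,272),(324,280),(253,150)]: print(u,v,d[v,u],(T@np.r_[np.linalg.inv(w["K"])@[u,v,1]*d[v,u],1])[:3])
```

```text
187 265 120.3382 [-12.1   6.2 -27.4]
187 272 121.50214 [-11.8   2.9 -27.6]
187 280 122.94212 [-11.3  -1.  -27.9]
324 265 120.707504 [-11.8   6.1  27.3]
324 272 121.87022 [-11.5   2.8  27.5]
324 280 123.138885 [-11.2  -1.   27.8]
253 150 255.44649 [135.1  33.1  -0.5]
```

```bash
python3 -m crank '{"fingers":[70,62,56,48,40,34,30,28],"translation":[[1,2,0],[1,2,0],[1,2,0],[1,2,0],[1,2,0],[1,2,0],[1,2,0],[1,2,0]],"yaw":[0,0,0,0,0,0,0,0]}' 60;  python3 -m crank '{"fingers":[28,28,28],"translation":[[0,0,0],[0,0,0],[0,0,0]],"yaw":[0,0,0]}'; python3 look.py 4 wrist scene;  python3 -c "
from h import *
plan((477.8,162.8,145),68.1)
import cv2,numpy as np
t=cv2.imread('pics/scene4.png')[160:260,270:380]
cv2.imwrite('pics/c8.png',cv2.resize(t,None,fx=6,fy=6,interpolation=2))"
```

```text
time: 3.72
ee_pos: [475.9, 162.6, 143.3]
ee_rot: [0.587, -0.396, 0.585, 0.395]
force: [-1.3, 1.3, 12.7]
grip_width: 0.34
time: 4.1
ee_pos: [475.9, 162.7, 143.3]
ee_rot: [0.587, -0.396, 0.585, 0.395]
force: [-1.3, 0.6, 10.7]
grip_width: 0.348
pos [475.9 162.6 143.3] toolx [ 0.002  0.001 -1.   ] toolz ang 68.04 shift [-1.7 -1.7  0.9] yaw -0.05612000427295527 F [ 0.1 -0.3 11.6] grip 29.31084892701736 t 4.2
```

View pics/wrist4.png

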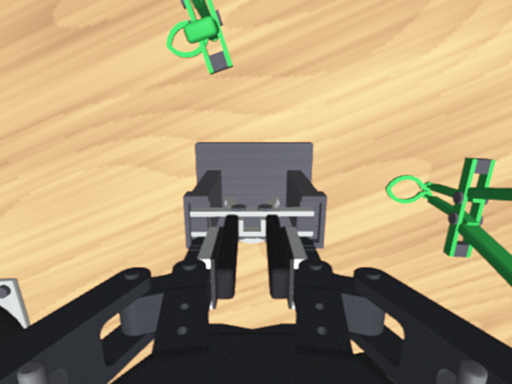

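View pics/c8.png

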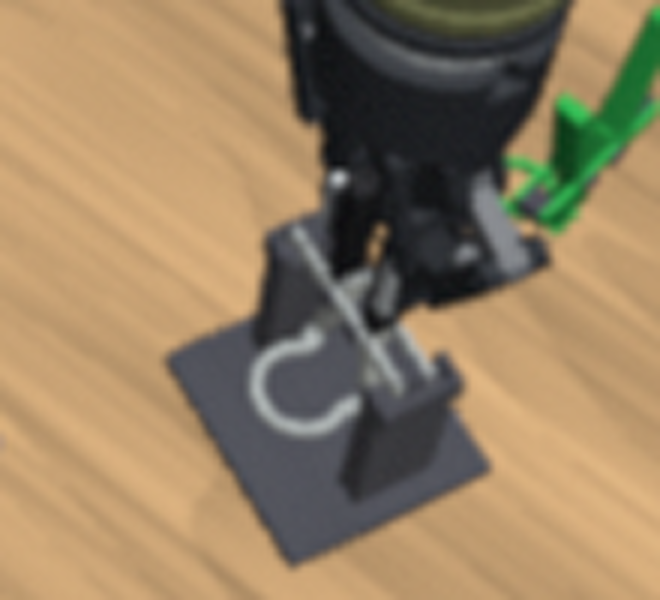

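The ring is open and the handles are parallel in both views, so I'm lifting straight up.

```bash
python3 -m crank '{"fingers":[28,28,28,28,28],"translation":[[-12,0,0],[-30,0,0],[-60,0,0],[-80,0,0],[-80,0,0]],"yaw":[0,0,0,0,0]}';  python3 look.py 5 wrist scene top;  python3 -c "
from h import *
plan((520,-155,220),68.1)
import cv2,numpy as np
t=cv2.imread('pics/scene5.png')[110:260,270:400]
cv2.imwrite('pics/c9.png',cv2.resize(t,None,fx=4,fy=4,interpolation=2))"
```

```text
time: 4.82
ee_pos: [475.6, 162.2, 223.3]
ee_rot: [0.587, -0.396, 0.585, 0.395]
force: [-0.2, 0.1, -2.7]
grip_width: 0.34
pos [474.4 161.7 221.4] toolx [-0.002 -0.001 -1.   ] toolz ang 68.03 shift [   1.6 -160.8 -276.7] yaw -0.07425576028688852 F [-0.4  0.3 -1.9] grip 28.71091786715389 t 4.975
```

View pics/wrist5.png

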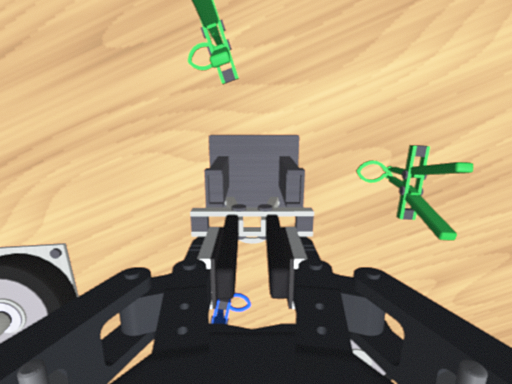

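View pics/c9.png

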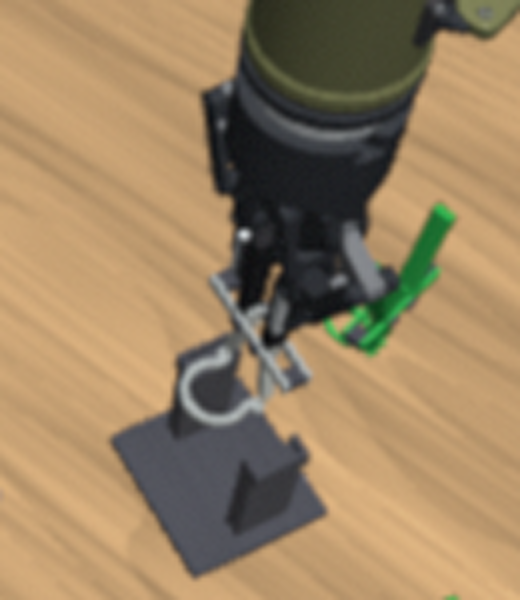

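```bash
python3 -m crank '{"fingers":[28,28,28,28,28,28,28,28],"translation":[[0,-10,-20],[0,-26,-54],[0,-48,-99],[0,-70,-144],[0,-92,-189],[0,-114,-234],[0,-130,-267],[0,-137,-281]],"yaw":[0,0,0,0,0,0,0,0]}'; python3 -m crank '{"fingers":[28,28],"translation":[[0,0,0],[0,0,0]],"yaw":[0,0]}';   python3 look.py 6 wrist scene top;  python3 -c "
from h import *
plan((520,-155,220),68.1)
import cv2,numpy as np
t=cv2.imread('pics/scene6.png')[90:190,160:270]
cv2.imwrite('pics/c10.png',cv2.resize(t,None,fx=6,fy=6,interpolation=2))
t=cv2.imread('pics/top6.png')[160:260,300:410]
cv2.imwrite('pics/c11.png',cv2.resize(t,None,fx=6,fy=6,interpolation=2))"
```

```text
time: 5.98
ee_pos: [496.0, -152.2, 221.0]
ee_rot: [0.586, -0.394, 0.588, 0.395]
force: [-0.5, 0.4, -1.8]
grip_width: 0.34
time: 6.22
ee_pos: [497.1, -147.3, 222.0]
ee_rot: [0.586, -0.396, 0.585, 0.397]
force: [0.3, 0.3, -1.8]
grip_width: 0.339
pos [ 497.2 -147.8  222.3] toolx [-0.     0.001 -1.   ] toolz ang 68.2 shift [  2.3 -23.8   1.8] yaw 0.09609727385878841 F [-1.  -0.3 -2.6] grip 28.842167409154225 t 6.375
```

View pics/c10.png

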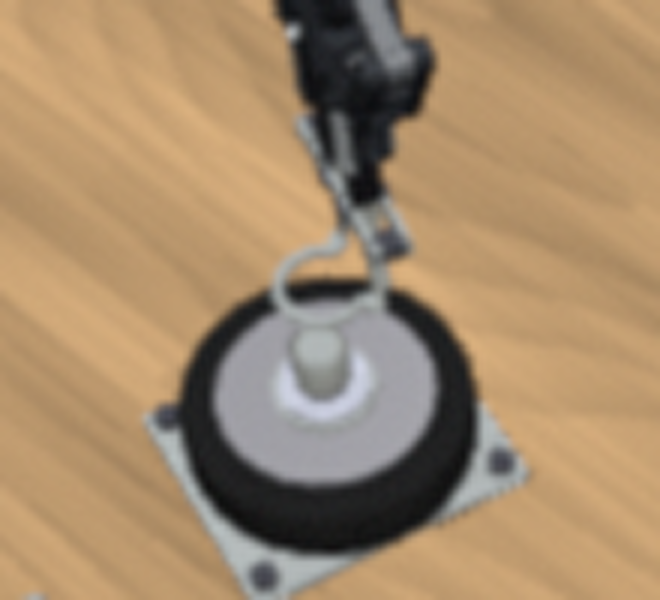

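View pics/c11.png

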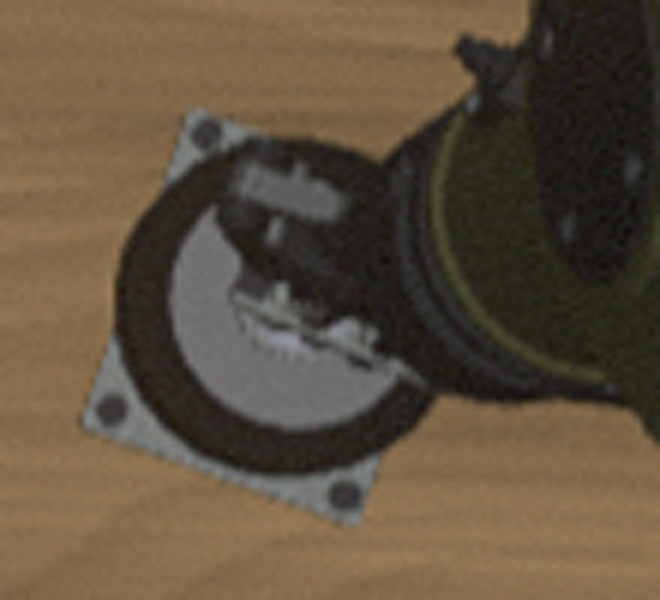

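View pics/wrist6.png

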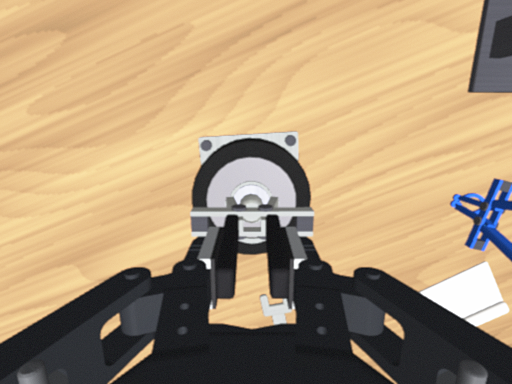

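```bash
cat > ov.py <<'E'
import sys,cv2,numpy as np
from h import *
# tag, ring x,y,z ; axle x,y
tag=sys.argv[1];rx,ry,rz,ax,ay=map(float,sys.argv[2:7]);name=sys.argv[7] if len(sys.argv)>7 else "scene"
c=dict(np.load(f"{name}{tag}.npz"));M=c["M"];k=8
x0,y0=(proj(c,(ax,ay,90),M)-[48,40]).astype(int) 
im=cv2.resize(c["frame"][y0:y0+74,x0:x0+96,::-1],None,fx=k,fy=k,interpolation=2)
raw=im.copy()
def circ(x,y,z,r,col):
    t=np.linspace(0,6.283,90);p=[((proj(c,(x+r*np.cos(a),y+r*np.sin(a),z),M)-[x0,y0]+.5)*k) for a in t]
    cv2.polylines(im,[np.int32(p)],True,col,1)
circ(rx,ry,rz+1.5,15,(0,0,255));circ(rx,ry,rz+1.5,19,(0,0,255))
circ(ax,ay,80,8,(0,255,0));circ(ax,ay,76,12,(0,255,0));circ(ax,ay,53,19,(255,0,0))
circ(ax,ay,50,62.5,(255,255,0))
cv2.imwrite(f"pics/ov{sys.argv[8]}.png",im);cv2.imwrite(f"pics/ovr{sys.argv[8]}.png",raw)
E
python3 ov.py 6 518.5 -154.6 116 519.8 -155.1 scene a
```

```text
(no output)
```

View pics/ova.png

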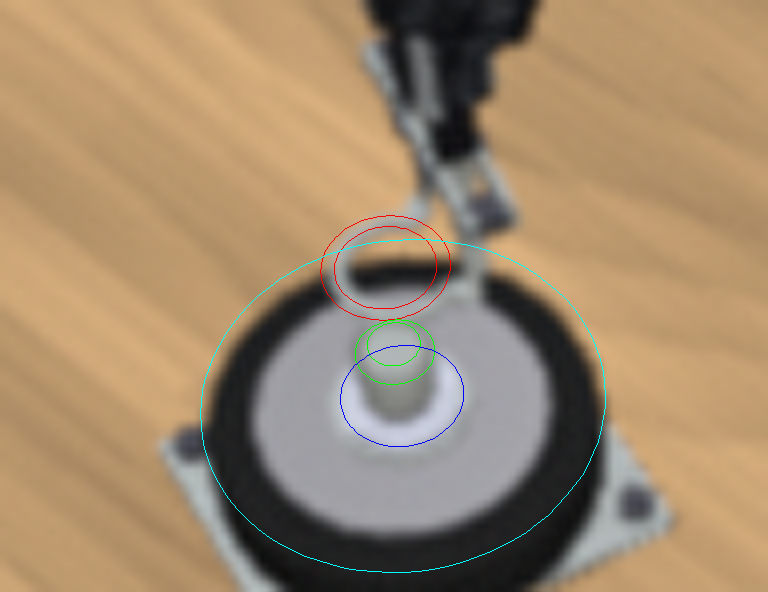

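View pics/ovra.png

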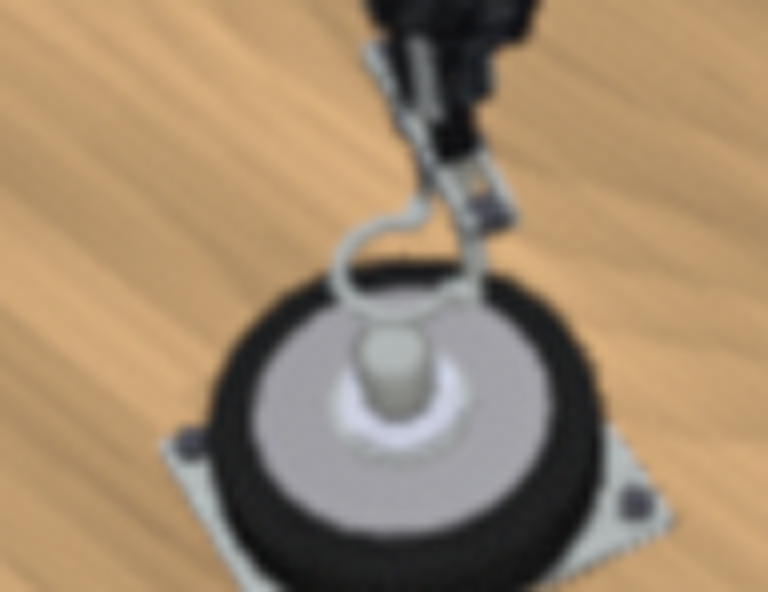

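Run:
```python
import cv2
s=cv2.imread('pics/wrist6.png')
cv2.imwrite('pics/c12.png',cv2.resize(s[170:260,190:315],None,fx=6.2,fy=6.2,interpolation=2))
```

```text
(no output)
```

View pics/c12.png

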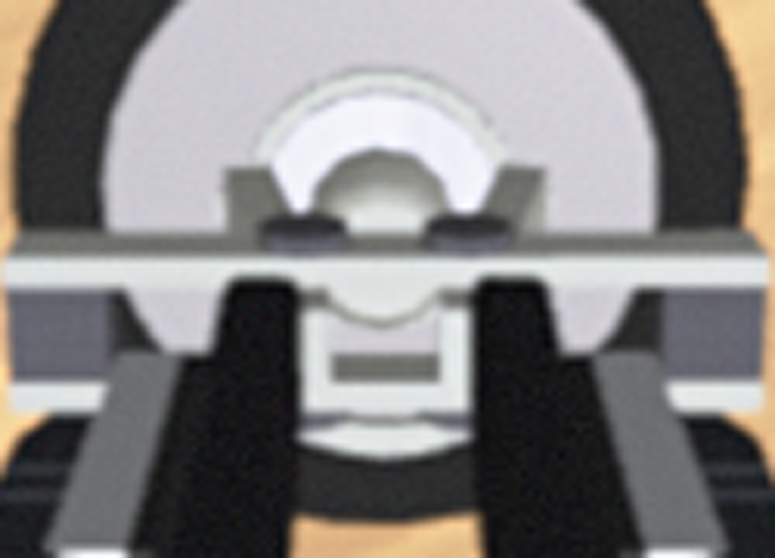

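Run:
```python
from h import *
w=dict(np.load("wrist6.npz"));T=w["T_tool_cam"]
def tl(x,y,X):
    d=T[:3,:3]@np.linalg.inv(w["K"])@[190+x/6.2-.42,170+y/6.2-.42,1];o=T[:3,3];return o+d*(X-o[0])/d[0]
z=222.2
print("ring front", tl(386,458,z-116+1.5),tl(386,458,z-116-1.5))
print("axle front r12 z76",tl(384,325,z-76), "rear washer z53 r19",tl(382,92,z-53),tl(382,68,z-50))
print("ring inner front top edge",tl(386,425,z-117.5))
print("frame rear top",tl(386,253,z-116-56),"frame front",tl(386,412,z-116-56))
```

```text
ring front [107.7        -39.99462491  -1.42625807] [104.7        -38.60432072  -1.43013255]
axle front r12 z76 [146.2        -35.93010066  -1.71186586] rear washer z53 r19 [169.2         -5.19698012  -2.07630965] [172.2         -1.97150221  -2.08357535]
ring inner front top edge [104.7        -33.94506672  -1.43694549]
frame rear top [50.2         8.04488088 -1.53179928] frame front [50.2        -8.43259383 -1.50770531]
```

```bash
python3 -m crank '{"fingers":[28,28,28],"translation":[[5,-3.5,-0.6],[10,-3.5,-0.6],[10,-3.5,-0.6]],"yaw":[0,0,0]}';   python3 look.py 7 wrist scene;  python3 -c "
from h import *
plan((520,-155,220),68.1)
import cv2
s=cv2.imread('pics/wrist7.png')
cv2.imwrite('pics/c13.png',cv2.resize(s[170:260,190:315],None,fx=6.2,fy=6.2,interpolation=2))"
python3 ov.py 7 519.8 -155.1 106 519.8 -155.1 scene b
```

```text
time: 6.75
ee_pos: [499.7, -151.3, 211.6]
ee_rot: [0.586, -0.395, 0.586, 0.396]
force: [-0.1, -0.0, -1.1]
grip_width: 0.344
pos [ 500.  -151.4  212.1] toolx [-0.  0. -1.] toolz ang 68.03 shift [ -7.9 -19.9   4.2] yaw -0.06735898383908534 F [-0.2  0.3 -1.6] grip 28.71715640367719 t 6.85
```

View pics/c13.png

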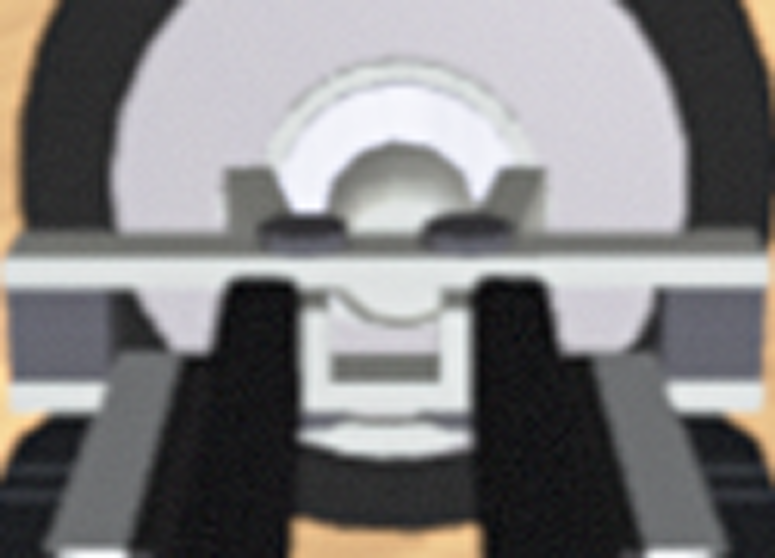

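View pics/ovb.png

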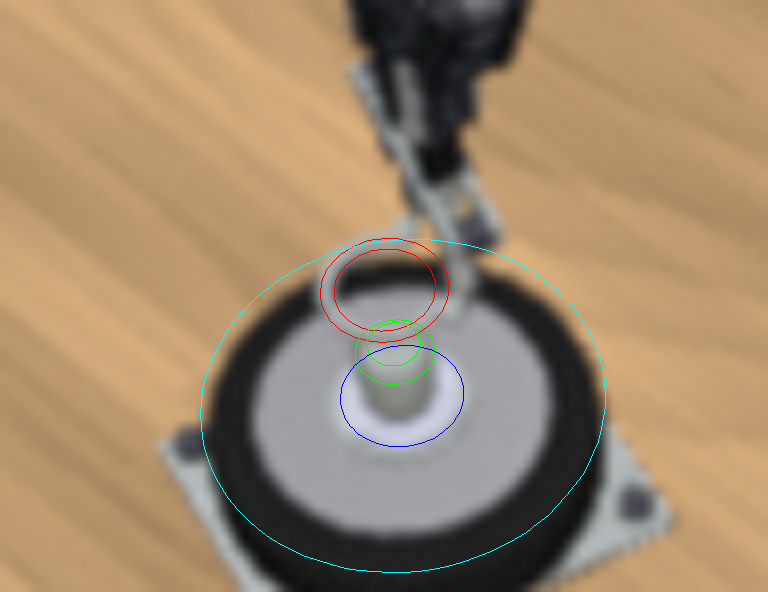

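View pics/ovrb.png

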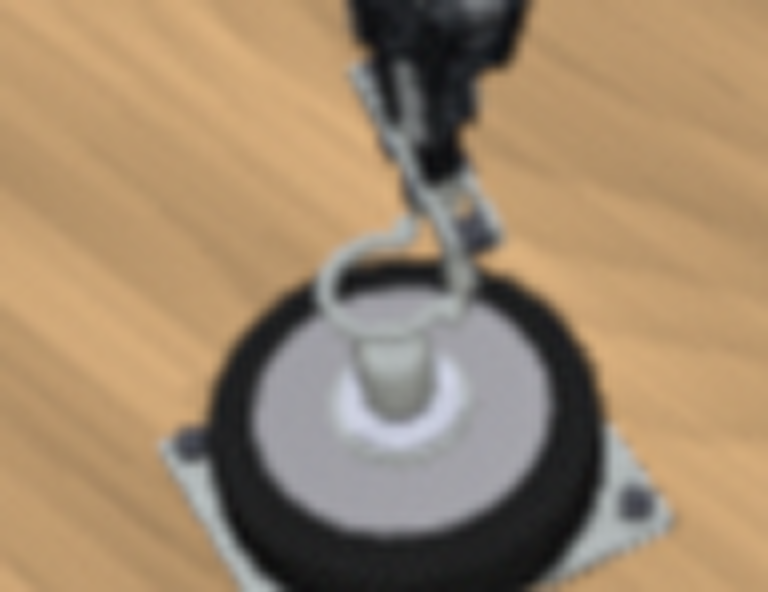

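```bash
cat > rel.py <<'E'
import sys
from h import *
tag=sys.argv[1];z=float(sys.argv[2]);w=dict(np.load(f"wrist{tag}.npz"));T=w["T_tool_cam"]
def tl(x,y,X):
    d=T[:3,:3]@np.linalg.inv(w["K"])@[190+x/6.2-.42,170+y/6.2-.42,1];o=T[:3,3];return (o+d*(X-o[0])/d[0]).round(2)
cx,fr,wr,wc=map(float,sys.argv[3:7])
print("axle front-> ctr",tl(cx,fr,z-76)+[0,12,0],"washer->ctr",tl(wc,wr,z-53)-[0,19,0])
E
python3 rel.py 7 212 400 325 82 399
```

```text
axle front-> ctr [136.   -20.04   0.62] washer->ctr [159.   -20.12   0.54]
```

```bash
python3 -m crank '{"fingers":[28,28,28,28,28,28],"translation":[[5,0,1.8],[12,0,1.8],[17,0,1.8],[17,0,1.8],[17,0,1.8],[17,0,1.8]],"yaw":[0,0,0,0,0,0]}';   python3 look.py 8 wrist scene;  python3 -c "
from h import *
plan((520,-155,220),68.1)
import cv2
s=cv2.imread('pics/wrist8.png')
cv2.imwrite('pics/c14.png',cv2.resize(s[170:260,190:315],None,fx=6.2,fy=6.2,interpolation=2))"
python3 ov.py 8 519.8 -155.1 89 519.8 -155.1 scene c
```

```text
time: 7.6
ee_pos: [500.9, -149.8, 195.4]
ee_rot: [0.586, -0.396, 0.586, 0.395]
force: [0.5, 0.8, -1.8]
grip_width: 0.338
pos [ 500.9 -149.8  195.4] toolx [ 0. -0. -1.] toolz ang 68.03 shift [-24.5 -19.7   2.4] yaw -0.07121343584555007 F [-0.4  0.4 -1.9] grip 28.9507523163931 t 7.7
```

View pics/c14.png

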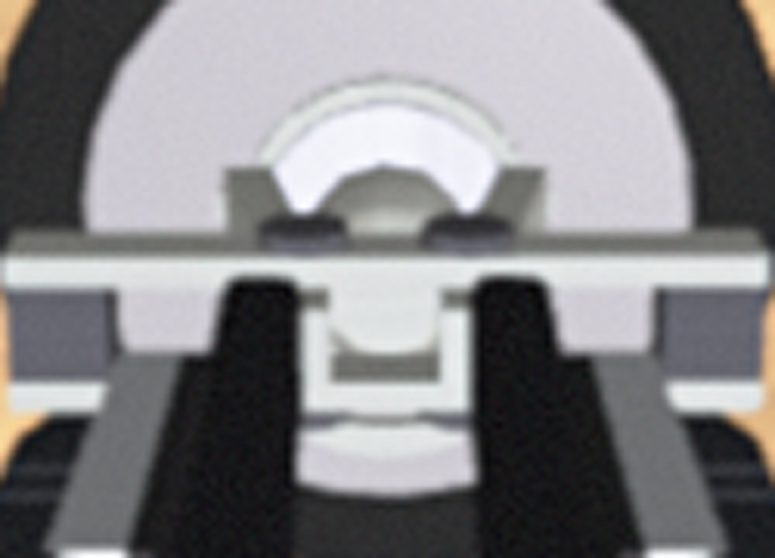

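View pics/ovc.png

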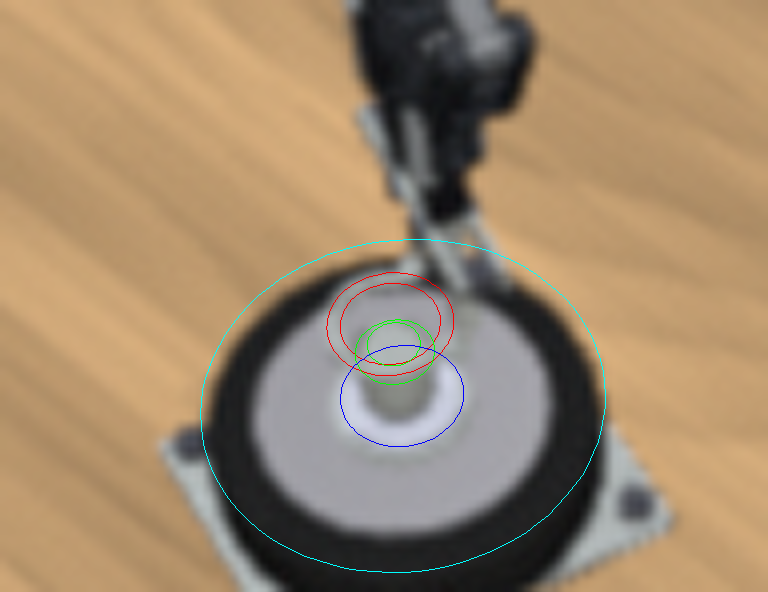

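View pics/ovrc.png

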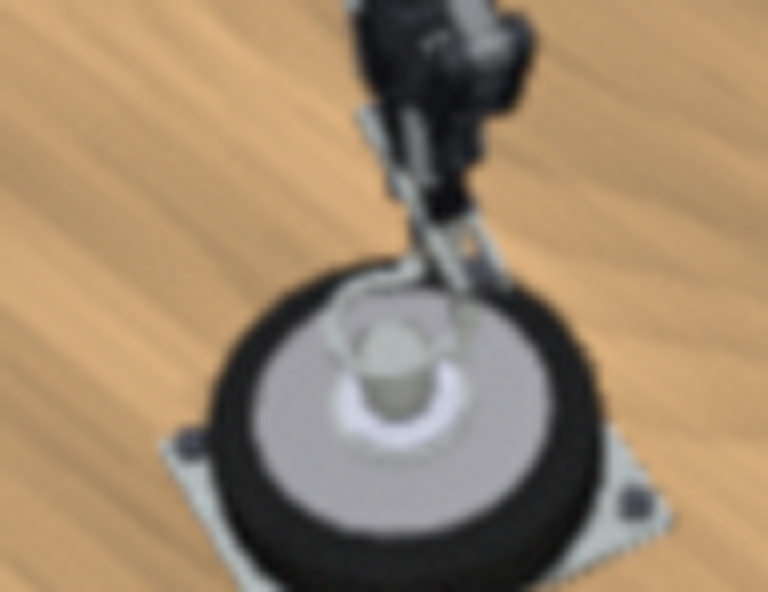

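```bash
python3 rel.py 8 195.4 388 352 103 389; python3 rel.py 8 195.4 388 352 78 389
```

```text
axle front-> ctr [119.4  -17.65  -1.16] washer->ctr [142.4  -19.27  -1.03]
axle front-> ctr [119.4  -17.65  -1.16] washer->ctr [142.4  -15.55  -1.04]
```

```bash
python3 -m crank '{"fingers":[28,28,28,28,28,28],"translation":[[0,0.5,0.3],[4,0.5,0.3],[8,0.5,0.3],[12,0.5,0.3],[16,0.5,0.3],[16,0.5,0.3]],"yaw":[0,0,0,0,0,0]}';   python3 look.py 9 wrist scene;  python3 -c "
from h import *
plan((520,-155,220),68.1)
import cv2
s=cv2.imread('pics/wrist9.png')
cv2.imwrite('pics/c15.png',cv2.resize(s[170:260,190:315],None,fx=6.2,fy=6.2,interpolation=2))"
python3 ov.py 9 519.8 -155.1 73 519.8 -155.1 scene d
```

```text
time: 8.45
ee_pos: [500.2, -149.2, 178.9]
ee_rot: [0.586, -0.395, 0.586, 0.396]
force: [-0.6, -0.3, -2.3]
grip_width: 0.337
pos [ 500.5 -149.3  179.2] toolx [ 0.  0. -1.] toolz ang 68.03 shift [-40.8 -20.2   2. ] yaw -0.0691925303607519 F [ 0.2  0.  -2.6] grip 28.925479436685123 t 8.55
```

View pics/c15.png

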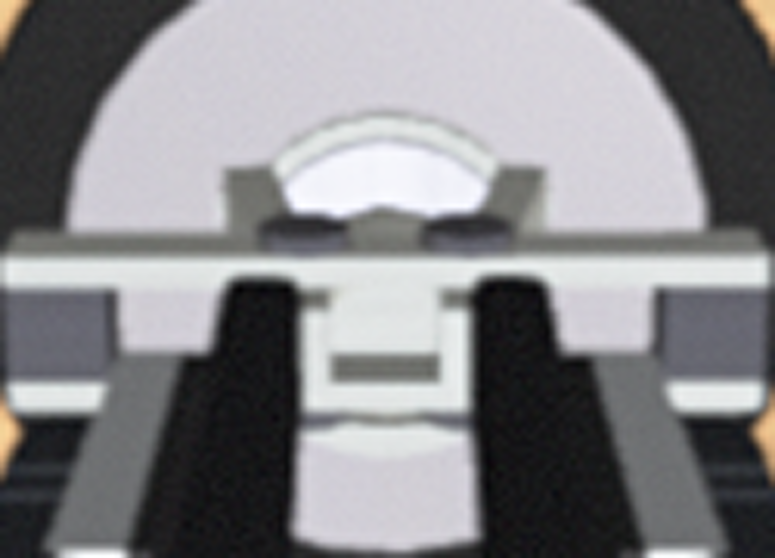

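View pics/ovd.png

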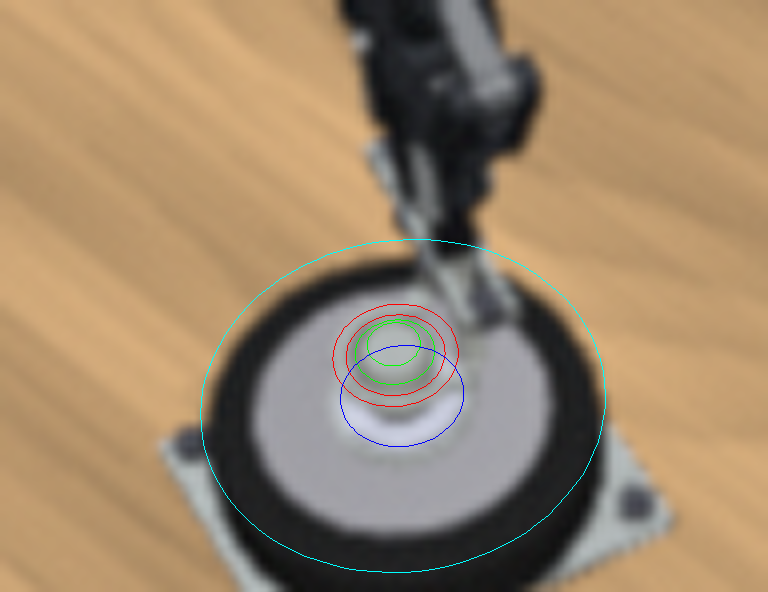

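View pics/ovrd.png

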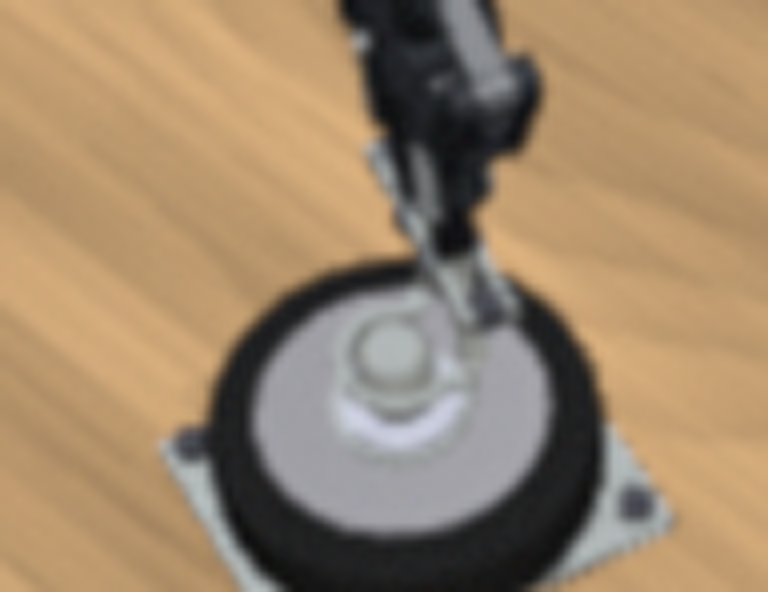

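```bash
python3 -m crank '{"fingers":[28,28,28,28,28,28],"translation":[[4,0,0],[8,0,0],[11,0,0],[14,0,0],[14,0,0],[14,0,0]],"yaw":[0,0,0,0,0,0]}';   python3 look.py 10 wrist scene;  python3 -c "
from h import *
plan((520,-155,220),68.1)
import cv2
s=cv2.imread('pics/wrist10.png')
cv2.imwrite('pics/c16.png',cv2.resize(s[170:260,190:315],None,fx=6.2,fy=6.2,interpolation=2))"
python3 ov.py 10 519.8 -155.1 58.8 519.8 -155.1 scene e
```

```text
time: 9.3
ee_pos: [500.5, -149.3, 165.3]
ee_rot: [0.586, -0.396, 0.586, 0.396]
force: [-0.2, 0.2, -2.5]
grip_width: 0.339
pos [ 500.6 -149.3  165.4] toolx [ 0.  0. -1.] toolz ang 68.03 shift [-54.6 -20.2   2. ] yaw -0.06730749228948696 F [ 0.4 -0.2 -2.3] grip 29.198716562971697 t 9.4
```

View pics/ove.png

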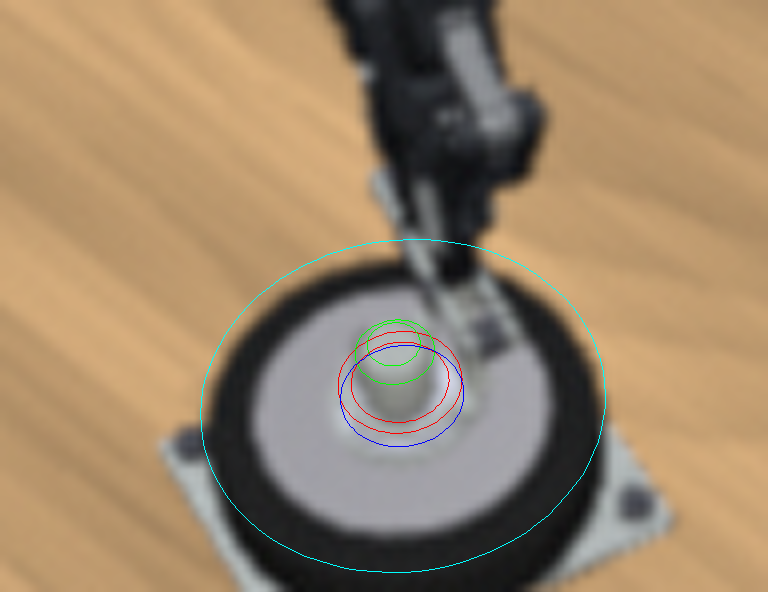

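View pics/ovre.png

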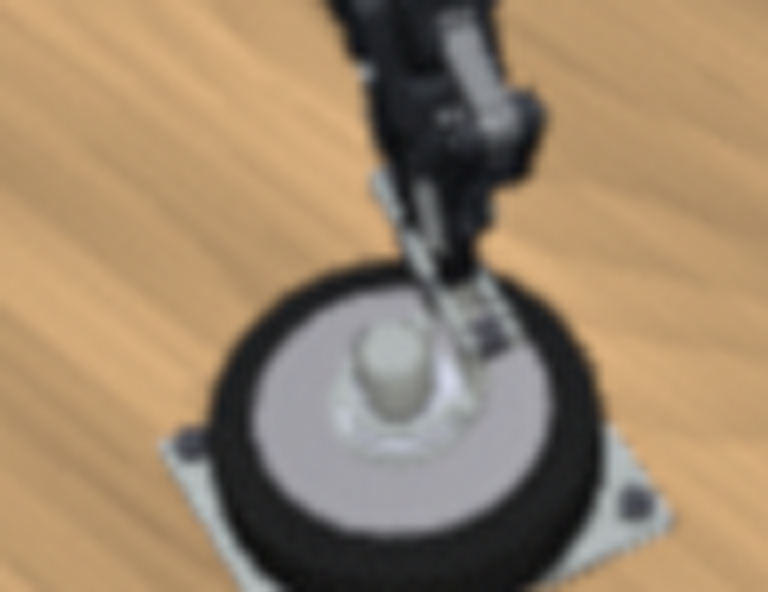

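View pics/c16.png

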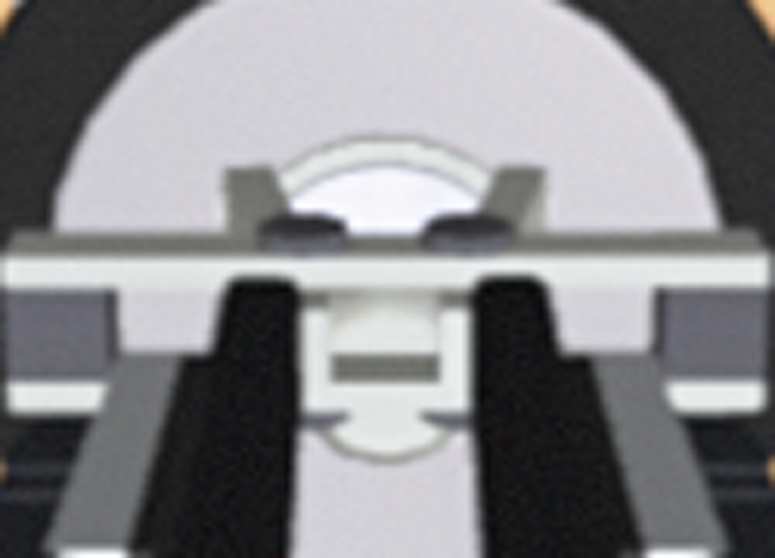

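```bash
python3 -m crank '{"fingers":[28,28,28,28],"translation":[[1,0,0],[2,0,0],[3,0,0],[3,0,0]],"yaw":[0,0,0,0]}'; python3 -m crank '{"fingers":[28,28],"translation":[[0.5,0,0],[0.5,0,0]],"yaw":[0,0]}'; python3 -c "
from h import *
plan((520,-155,220),68.1)"
```

```text
time: 9.9
ee_pos: [500.4, -149.3, 162.2]
ee_rot: [0.586, -0.396, 0.586, 0.396]
force: [-0.2, -0.5, -2.1]
grip_width: 0.339
time: 10.15
ee_pos: [500.5, -149.3, 161.8]
ee_rot: [0.586, -0.396, 0.586, 0.396]
force: [-0.5, 0.3, -1.8]
grip_width: 0.341
pos [ 500.5 -149.3  161.8] toolx [ 0.  0. -1.] toolz ang 68.03 shift [-58.2 -20.2   2. ] yaw -0.06706308988762544 F [-0.5  0.3 -1.8] grip 29.151286339519423 t 10.15
```

```bash
for i in 1; do python3 -m crank '{"fingers":[28,28],"translation":[[0.5,0,0],[0.5,0,0]],"yaw":[0,0]}'; done; python3 -m crank '{"fingers":[28,28],"translation":[[0.4,0,0],[0.4,0,0]],"yaw":[0,0]}'
```

```text
time: 10.4
ee_pos: [500.4, -149.3, 161.2]
ee_rot: [0.586, -0.396, 0.586, 0.396]
force: [0.5, -0.4, -1.9]
grip_width: 0.342
time: 10.65
ee_pos: [500.5, -149.3, 161.0]
ee_rot: [0.586, -0.396, 0.586, 0.396]
force: [-0.8, 0.6, -1.0]
grip_width: 0.333
```

```bash
python3 -m crank '{"fingers":[28,28],"translation":[[0.4,0,0],[0.4,0,0]],"yaw":[0,0]}'
```

```text
time: 10.9
ee_pos: [500.4, -149.3, 160.9]
ee_rot: [0.586, -0.396, 0.586, 0.396]
force: [-1.8, -0.3, 5.3]
grip_width: 0.338
```

Force jumped from about −2 to +5 N at the predicted height, so the ring has touched the washer. I'm easing back half a millimetre so it isn't pressed.

```bash
python3 -m crank '{"fingers":[28,28,28,28],"translation":[[-0.5,0,0],[-0.5,0,0],[-0.5,0,0],[-0.5,0,0]],"yaw":[0,0,0,0]}'; python3 look.py 11 wrist scene;  python3 -c "
from h import *
plan((520,-155,220),68.1)
import cv2
s=cv2.imread('pics/wrist11.png')
cv2.imwrite('pics/c17.png',cv2.resize(s[170:260,190:315],None,fx=6.2,fy=6.2,interpolation=2))"
python3 ov.py 11 519.8 -155.1 55 519.8 -155.1 scene f
```

```text
time: 11.4
ee_pos: [500.4, -149.3, 160.9]
ee_rot: [0.586, -0.396, 0.586, 0.396]
force: [-1.3, 0.2, 1.5]
grip_width: 0.339
pos [ 500.4 -149.3  160.9] toolx [-0.  0. -1.] toolz ang 68.03 shift [-59.1 -20.3   2.1] yaw -0.06597437475690526 F [-0.8  0.2  2.3] grip 29.071572879793976 t 11.5
```

View pics/ovrf.png

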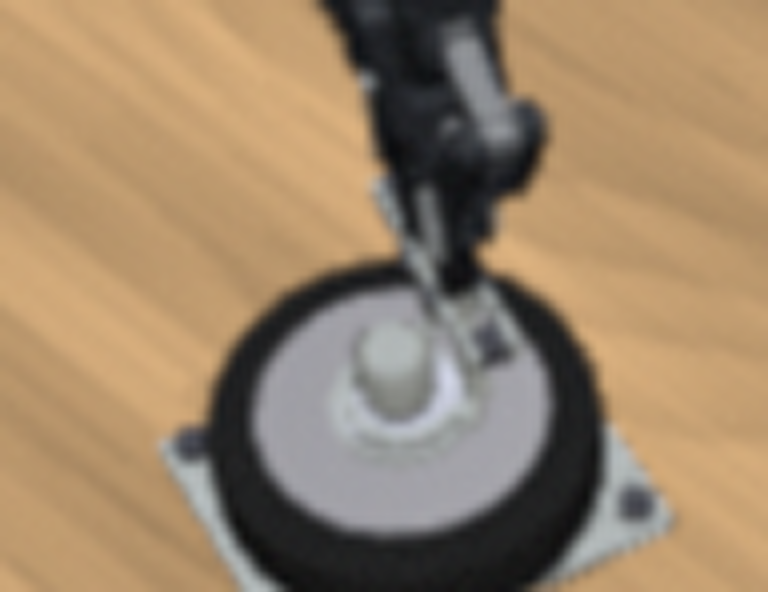

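View pics/wrist11.png

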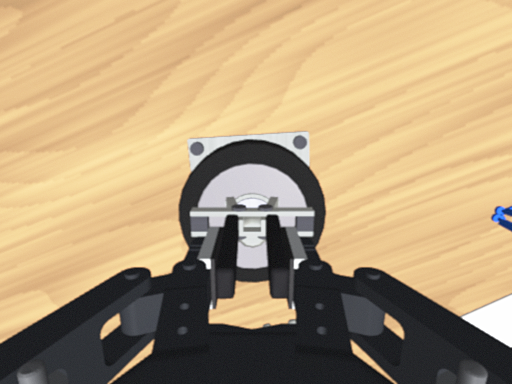

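View pics/scene11.png

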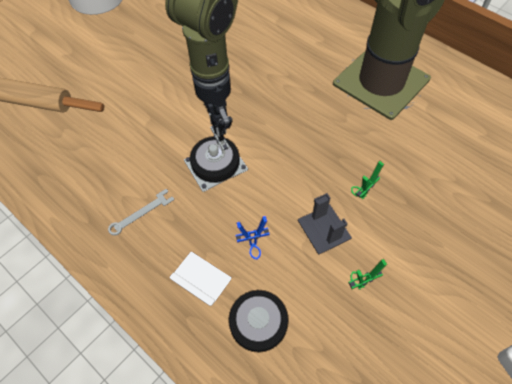

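```bash
python3 -m crank '{"fingers":[28,28,28],"translation":[[-0.2,0,0],[-0.2,0,0],[-0.2,0,0]],"yaw":[0,0,0]}'; python3 -c "
from cell import robot
print(robot.sign_off())"
```

```text
time: 11.88
ee_pos: [500.5, -149.3, 161.0]
ee_rot: [0.586, -0.396, 0.586, 0.396]
force: [0.1, 0.3, -1.1]
grip_width: 0.336
the job is handed in; nothing more can be done
None
```

I took the pliers out of the stand by both handles, squeezed them fully and slid the spread ring down over the axle stub to the groove. I handed the job in at 11.9 s, still gripping the pliers upright.

**Height:** Contact with the washer came at the predicted height, as about 7 N on the tool. I then eased back 0.7 mm in command (the arm itself rose about 0.1 mm), leaving about 1 N of touch. By the tool height the ring's centre is near 54.7 mm, against 55.5 mm for the groove, so it rests just on the washer.

**Forces:** Free descent showed only the pliers' weight and no sideways push. The largest contact reading was about 13 N, when the fingers closed on the handles in the stand.

**Last pictures:** The handles are parallel, the ring sits around the axle, and the spare wheel, scraper, wrench and look-alikes are where they were.

**Disagreements:**
- The gripper reads about 29 mm at full squeeze instead of 32 mm. It stopped there against the handles at a 28 mm command, so I put it down to scaling of the reading.
- The wrist and scene cameras differed by about 1 mm on the ring's centring, within its 3 mm clearance.

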